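# Set out the dispensing station for the next job

## Task

Lay out the dispensing station: set the long tray on the mat midway between the gauge block and the part nest, with its length square to the line joining them, and stack the short tray flat on its middle, lying the same way. Stand the glue cartridge on that line, halfway between the long tray and the gauge block, and the tip pot behind the long tray as the robot sees it (on the side away from the robot), in line with the tray's length and with a gap of about 3 cm. Keep the cartridge and the pot upright throughout and leave the blower, the box and the tweezers where they are.

Things in the scene. Friction and masses are not known exactly. Their poses are not given: they have to be found in the camera images.
- long_tray: loose blue plastic parts tray with cross ribs, 100 long (its x) x 54 wide (its y) x 22 mm high, about 150 g; graspable across its width; flat on top: the ribs and rims carry whatever stands on it; its two ends are alike. Origin: centre of its underside, z up.
- short_tray: loose black plastic parts tray with cross ribs, shorter, 70 long (its x) x 44 wide (its y) x 22 mm high, about 100 g; flat underside; its two ends are alike. Origin: centre of its underside, z up.
- cartridge: loose black glue cartridge standing upright, round: foot 36 mm across and 6 mm high, barrel 26 mm across up to 56 mm, white stopper 20 mm across on top, 64 mm high in all, about 80 g. Origin: centre of its underside, z up.
- pot: loose low round white pot of dispensing tips with a grey lid, 48 mm across and 40 mm high, about 100 g. Origin: centre of its underside, z up.
- gauge_block: fixed white block, 70 x 70 x 35 mm, with a round pressure gauge of 56 mm across facing up on it (48 mm high in all). Origin: centre of its underside; z up; y lies along the line to the part nest, which is 360 mm away, centre to centre, on its +y or its -y side; x is square to that line and points away from the robot. It may stand left or right.
- nest: fixed aluminium part nest: a 70 x 70 x 24 mm block with a dark rectangle in its top and four upright steel pins at its corners, 44 mm high in all. Origin: centre of its underside; axes parallel to those of the gauge block.
- blower: bystander: black rubber air blower standing on its end, 56 mm across, 105 mm high. Origin: centre of its underside. Leave alone.
- box: bystander: black box with a yellow card on top, 70 x 90 x 50 mm. Origin: centre of its underside. Leave alone.
- tweezers: bystander: dark steel tweezers lying on the mat beyond the stations, far from the robot, about 120 mm long along its y, 6 mm high. Origin: about its middle, on the mat. Leave alone.
There are look-alikes about, which are no part of the job. Of the things like the long_tray, leave any that is yellow; of the rest the larger one is meant.

How it is judged:
By the outcome, as a careful person would: the job done as asked, in the order asked, and still so for the second after the job is handed in, with the robot touching nothing.
It also fails if it takes over 115 s, if anything falls off the work surface, if the arm or the gripper's body presses on something with over 40 N, if the wrist force passes 120 N, or if a joint passes its speed limit or range.

## Robot

A 6-joint arm with a two-finger parallel gripper is mounted at the origin on the work surface. World frame = base frame: x ahead of the robot, y to its left, z up, the work surface at z = 0. Lengths are in m, angles in rad, forces in N, time in s.
With the tool pointing down it reaches from about 0.325 to 0.9 m from the base axis. Payload 6.1 kg.
Tool frame: the origin (TCP) lies between the finger pads; the fingertips stand 25 mm ahead of it and the grasp point (between the pads) lies 6 mm ahead of it; z points along the fingers, x is the direction in which the jaws open and shut, and the axes are right-handed (so a half turn about z gives the same grasp; the last joint's range is limited). The gripper opens to 87 mm and grips with 3 to 60 N. Pads are 19 mm wide; open, the fingers measure 117 mm over their backs; the gripper's body (75 mm by 190 mm) begins 51 mm behind the grasp point.
Start: joints at [1.058, 0.22, 1.526, -0, 1.395, -0.126], TCP at [0.236, 0.579, 0.248] pointing down, gripper open.
Joint ranges: [-2.98, 2.98], [-0.91, 2.08], [0.09, 2.57], [-1.24, 4.39], [0.2, 2.65], [-2.68, 2.68]. Speed limits (rad/s): [2.57, 2.57, 3.01, 3.14, 3.14, 3.14].

## Interface

Orientations are given as a unit quaternion [w, x, y, z].
In Python, from cell import state, read_camera, close_job, masks_of, place_of gives the robot as it stands.
- The arm moves only by the tool servo_tool, never from a script. Its argument "rows" is a list that holds one entry, the list of rows, each a list of 6 numbers: the shift along the world's x, y, z in m, then the turn, a rotation vector about the world's x, y, z in rad. A call has 1 to 10 rows; each row is the pose to reach, as a shift and turn from the pose commanded when the call began; what a row does not reach only later rows make up. A row lasts 1/10 s, in which the tool goes at most 50 mm and 8.59 degrees, less where a joint would pass 70% of its speed; a pose out of reach is approached as far as the arm can. A call with a gripper value outside its range is refused whole. "jaw" is the opening in per cent of the stroke, from 0 (shut) to 100 (fully open), set as the call begins (left out, the last holds). The fingers move at their own pace and stop on an object; "grip_force" is the grip in N (left out, the last holds). Time passes only in rows, so rows that repeat a pose let the fingers close. It gives the time, the measured TCP pose, the force and the opening at its end, in the units of the state.
- state(): the state, without advancing time (a new reading comes with each control period).
- read_camera(name): name is "scene" or "side" or "wrist"; returns a dict with "image" (480x640x3 uint8, blue, green, red), "K" (3x3 intrinsics, pixels), "world_to_cam" (4x4, takes a point from world to camera coordinates). Camera axes: x right, y down, z forward; pixel columns grow to the right and rows downward; lengths in m; the calibration is good to about 2 mm. A picture is of the moment at which its call begins. There is no depth.
- close_job(): hands the job in, once; it reports no verdict.
Trained networks look in a picture, given as the dict that the camera call returned (one of the last four; its "shot" number tells which), for a name from the list of things; names that differ only in an ending like _2 or _b are one class to them, and where a whole thing is asked for, a point or a joint stands for the part that bears it (a point fixed in the world has none). Each returns a list of dicts, best first, with "conf" (0 to 1); they miss things now and then, are a little off and sometimes report something else, mostly with a low value. They report only what shows in the picture. A call takes as long as a camera call. They do not tell look-alikes from the thing itself.
- masks_of(query, picture): "region" (480x640 bool, what is visible of it).
- place_of(query, picture): "at" ([x, y, z] in m, in the coordinates of the camera as it stood for that picture, good to about 4 mm: a listed point, or the origin of a listed thing).
The state is a dict: "t": time; "joint_positions": joint angles; "joint_vel": joint speeds; "joint_torque": joint torques, N m; "tool_pos": TCP position; "tool_rot": TCP orientation; "contact_force": force on the tool from outside, world axes, zero at the start; "wrist_torque": the same for the moment, N m; "grip_width": finger opening in m.
Only numpy, scipy, OpenCV 4.12 (cv2) and the standard library are available. Lean on these libraries where they do the work, as an engineer would, in place of code of your own. Each camera call takes 0.05 s, during which the arm holds its last target.

## Working session

There is one attempt and no reset: what is moved stays moved. The work goes in short steps, Python scripts to look and compute and a tool call to move; the robot and the scene stay as the last step left them, time stands still between calls to the robot, and variables do not carry over. Pictures are saved under pics/ and viewed, and the job is handed in when it is done.

Besides the shell and the picture viewer there is one more tool, called after "Request:" by a JSON object that holds its "method" and its "body", one argument or row to a line. servo_tool: Moves the arm, as the interface text tells. Its arguments: {"type":"object","properties":{"rows":{"type":"array","items":{"type":"array","items":{"type":"array","items":{"type":"number"}}}},"jaw":{"type":"number"},"grip_force":{"type":"number"}},"required":["rows"]}

```bash
ls; mkdir -p pics; python3 - <<'E'
from cell import *
import cv2
s=state();print(s['t'],s['tool_pos'],s['tool_rot'],s['grip_width'])
for n in ['scene','side']:
    p=read_camera(n);cv2.imwrite(f'pics/{n}0.png',p['image'])
    T=p['world_to_cam'];import numpy as np
    print(n,np.linalg.inv(T)[:3,3])
    for q in ['long_tray','short_tray','cartridge','pot','gauge_block','nest','blower','box','tweezers']:
        for r in place_of(q,p):
            w=np.linalg.inv(T)@np.r_[r['at'],1]; c=p['K']@np.array(r['at']);print(q,round(r['conf'],2),w[:3].round(3),(c[:2]/c[2]).round())
E
```

```text
pics
0.0 [0.23548676 0.57831528 0.24642178] [ 4.49436180e-04  8.29829570e-01  5.58016059e-01 -8.71990639e-04] 0.08726478596688518
scene [1.11876899 0.03715493 0.71450823]
long_tray 0.87 [ 0.276 -0.343 -0.003] [219. 159.]
long_tray 0.7 [ 0.479 -0.454 -0.004] [146. 212.]
long_tray 0.66 [ 0.422 -0.341  0.   ] [202. 198.]
long_tray 0.44 [ 0.596  0.35  -0.005] [521. 294.]
short_tray 0.74 [0.427 0.334 0.003] [502. 226.]
cartridge 0.96 [ 0.598  0.35  -0.003] [521. 294.]
pot 0.67 [ 0.597 -0.329 -0.001] [182. 257.]
gauge_block 0.95 [ 0.455 -0.187 -0.002] [264. 215.]
nest 0.78 [ 0.503  0.168 -0.002] [425. 247.]
blower 0.94 [ 0.771 -0.213  0.001] [211. 339.]
box 0.59 [ 0.746  0.189 -0.002] [439. 355.]
box 0.34 [ 0.597  0.352 -0.003] [522. 294.]
tweezers 0.57 [ 0.785  0.039 -0.   ] [352. 364.]
side [ 0.19071125 -0.94049665  0.67791964]
long_tray 0.81 [ 0.277 -0.337  0.001] [237. 395.]
long_tray 0.66 [ 0.426 -0.343 -0.   ] [334. 374.]
long_tray 0.6 [ 0.48  -0.454  0.002] [397. 419.]
short_tray 0.96 [ 0.428  0.335 -0.002] [237. 176.]
cartridge 0.53 [ 0.597  0.351 -0.   ] [302. 163.]
pot 0.55 [ 0.599 -0.333 -0.003] [431. 345.]
gauge_block 0.61 [ 0.457 -0.184  0.001] [319. 305.]
nest 0.74 [0.509 0.166 0.002] [290. 203.]
blower 0.8 [ 0.77  -0.209  0.   ] [482. 278.]
box 0.97 [ 0.748  0.199 -0.002] [381. 182.]
tweezers 0.68 [ 0.785  0.036 -0.003] [428. 214.]
```

View pics/scene0.png

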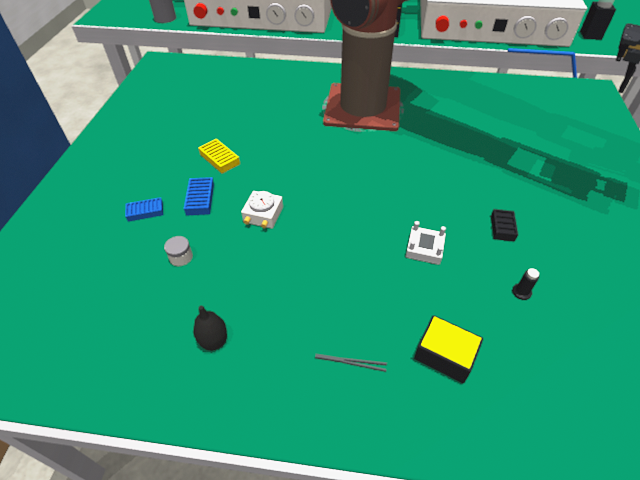

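View pics/side0.png

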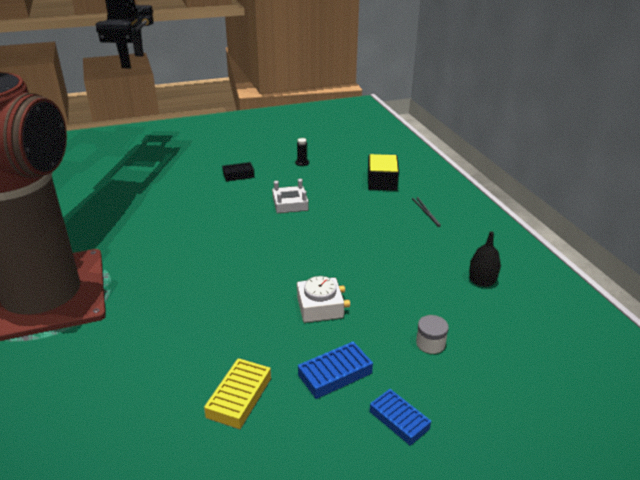

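```bash
python3 - <<'E'
import cv2,numpy as np
a=cv2.imread('pics/scene0.png')[130:290,120:260];b=cv2.imread('pics/side0.png')[330:470,190:460]
cv2.imwrite('pics/c1.png',cv2.resize(a,None,fx=3.6,fy=3.6,interpolation=2));cv2.imwrite('pics/c2.png',cv2.resize(b,None,fx=2.9,fy=2.9,interpolation=2))
E
```

```text
(no output)
```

View pics/c1.png

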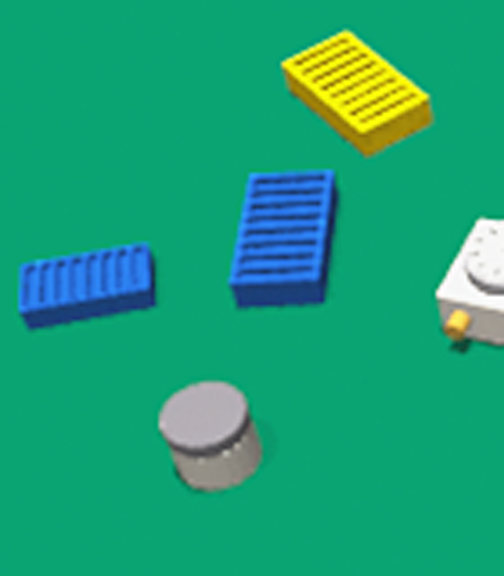

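View pics/c2.png

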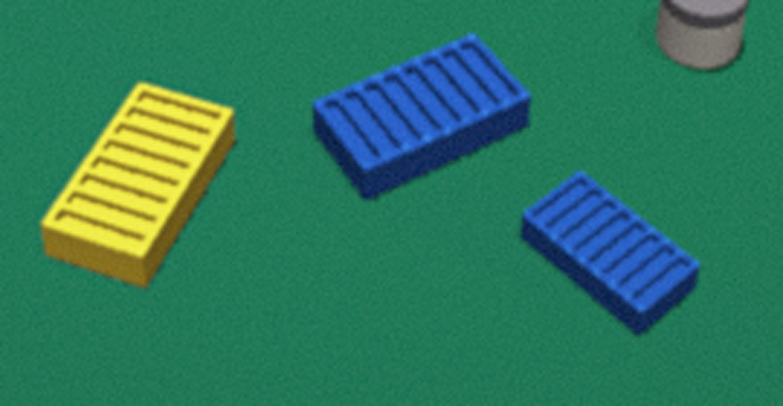

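The things like the long tray are the yellow tray at scene (219,155), the larger blue tray at (200,196) and the small blue tray at (144,209). Yellow is excluded, and the crop shows (200,196) is the larger of the two blues, so that is the long tray. The gauge is on the right (262,208) and the nest on the left (426,245). Next I fit poses to the silhouettes.

```bash
cat > h.py <<'E'
import numpy as np,cv2
from scipy.optimize import minimize
from cell import *
S=4
def boxpts(L,W,z0,z1):
    return np.array([[a*L/2,b*W/2,z] for a in(-1,1) for b in(-1,1) for z in(z0,z1)])
def cyl(d,z0,z1):
    t=np.linspace(0,2*np.pi,40,endpoint=False)
    return np.array([[d/2*np.cos(u),d/2*np.sin(u),z] for u in t for z in(z0,z1)])
M={'long_tray':[boxpts(.1,.054,0,.022)],'short_tray':[boxpts(.07,.044,0,.022)],
'cartridge':[cyl(.036,0,.006),cyl(.026,.006,.056),cyl(.02,.056,.064)],'pot':[cyl(.048,0,.04)],
'gauge_block':[boxpts(.07,.07,0,.035),cyl(.056,.035,.048)],'nest':[boxpts(.07,.07,0,.024)],
'box':[boxpts(.07,.09,0,.05)]}
def proj(P,p):
    c=(p['world_to_cam']@np.c_[P,np.ones(len(P))].T)[:3]; u=p['K']@c; return (u[:2]/u[2]).T
def render(name,pose,p,z=0,off=(0,0)):
    x,y,a=pose;R=np.array([[np.cos(a),-np.sin(a),0],[np.sin(a),np.cos(a),0],[0,0,1]])
    out=[]
    for P in M[name]:
        out.append(cv2.convexHull((proj(P@R.T+[x,y,z],p)-off).astype(np.float32))[:,0])
    return out
def objmask(p,c,r):
    im=p['image'];hsv=cv2.cvtColor(im,cv2.COLOR_BGR2HSV)
    f=((hsv[...,0]<55)|(hsv[...,0]>95)|(hsv[...,1]<90)).astype(np.uint8)
    n,l,st,ce=cv2.connectedComponentsWithStats(f)
    c=np.round(c).astype(int);w=l[c[1]-3:c[1]+4,c[0]-3:c[0]+4];w=w[w>0]
    k=np.bincount(w).argmax() if len(w) else 0
    return (l==k)&(k>0)
def fit(name,guess,pics,masks,z=0,yawfree=True):
    # masks: list of float images
    data=[]
    for p,m in zip(pics,masks):
        ys,xs=np.where(m);o=np.array([xs.min()-12,ys.min()-12]);e=np.array([xs.max()+13,ys.max()+13])
        sub=np.zeros((e[1]-o[1],e[0]-o[0]),np.float32)
        x0,y0=max(o[0],0),max(o[1],0);q=m[y0:e[1],x0:e[0]]
        sub[y0-o[1]:y0-o[1]+q.shape[0],x0-o[0]:x0-o[0]+q.shape[1]]=q
        data.append((p,o,sub))
    def cost(v):
        t=0
        for p,o,s in data:
            im=np.zeros((s.shape[0]*S,s.shape[1]*S),np.float32)
            for h in render(name,(v[0],v[1],v[2]),p,z,o):
                cv2.fillPoly(im,[np.round(((h+.5)*S-.5)*16).astype(np.int32)],1.,shift=4)
            im=cv2.resize(im,(s.shape[1],s.shape[0]),interpolation=cv2.INTER_AREA)
            t+=np.abs(im-s).sum()/s.sum()
        return t/len(data)
    best=None
    for a in (np.arange(0,np.pi,np.pi/8) if yawfree is True else [guess[2] if len(guess)>2 else 0]):
        v=np.array([guess[0],guess[1],a])
        sim=np.array([v,v+[.006,0,0],v+[0,.006,0],v+[0,0,.2 if yawfree is not None else 0]])
        r=minimize(cost,v,method='Nelder-Mead',options=dict(initial_simplex=sim,xatol=1e-5,fatol=1e-6,maxiter=250))
        if best is None or r.fun<best.fun:best=r
    return best.x,best.fun
E
cat > f1.py <<'E'
from h import *
pics=[read_camera('scene'),read_camera('side')]
G={'long_tray':(.424,-.342),'short_tray':(.428,.335),'cartridge':(.598,.35),'pot':(.598,-.331),'gauge_block':(.456,-.186),'nest':(.506,.167),'box':(.747,.194)}
for n,g in G.items():
    ms=[]
    for p in pics:
        c=proj(np.array([[g[0],g[1],.015]]),p)[0];m=objmask(p,c,0)
        if n in('nest','gauge_block'):
            m=cv2.morphologyEx(m.astype(np.uint8),cv2.MORPH_OPEN,cv2.getStructuringElement(cv2.MORPH_ELLIPSE,(9,9)))>0
        ms.append(m)
    yf=True if n not in('cartridge','pot') else None
    v,f=fit(n,g,pics,ms,yawfree=yf)
    print(n,v.round(4),round(np.degrees(v[2]),1),round(f,3),[int(m.sum()) for m in ms],end=' ')
    for p,m in zip(pics,ms):
        v1,f1=fit(n,v,[p],[m],yawfree=False if yf else None);print(v1.round(4),round(f1,3),end=' ')
    print()
    for p in pics:
        if 'dbg' not in p:p['dbg']=cv2.resize(p['image'],None,fx=2,fy=2,interpolation=cv2.INTER_CUBIC)
        for h in render(n,v,p):cv2.polylines(p['dbg'],[np.round(h*2+.5).astype(np.int32)],True,(255,0,255),1)
cv2.imwrite('pics/d0.png',pics[0]['dbg'][260:760,240:1120][:, :800]);cv2.imwrite('pics/d1.png',pics[1]['dbg'][240:840,400:1000])
E
python3 f1.py
```

```text
long_tray [ 0.4272 -0.3443  0.2164] 12.4 0.043 [965, 2542] [ 0.4259 -0.3454  0.2094] 0.035 [ 0.4278 -0.3432  0.1976] 0.022 
short_tray [ 0.4298  0.3346 -0.1072] -6.1 0.189 [680, 397] [ 0.4294  0.3341 -0.0766] 0.102 [ 0.43    0.3387 -0.1463] 0.266 
cartridge [0.5939 0.3507 0.    ] 0.0 0.269 [484, 234] [0.5939 0.3503 0.    ] 0.121 [0.5979 0.3576 0.    ] 0.343 
pot [ 0.5969 -0.3311  0.    ] 0.0 0.05 [646, 1034] [ 0.5967 -0.3313  0.    ] 0.059 [ 0.5972 -0.3306  0.    ] 0.039 
gauge_block [ 0.4572 -0.189  -0.128 ] -7.3 0.062 [1172, 1918] [ 0.4565 -0.1897 -0.1037] 0.055 [ 0.4572 -0.1886 -0.1359] 0.064 
nest [ 0.5091  0.1674 -0.171 ] -9.8 0.059 [1177, 841] [ 0.5086  0.1663 -0.152 ] 0.043 [ 0.51    0.1687 -0.1639] 0.051 
box [ 0.7478  0.1987 -0.4248] -24.3 0.123 [2740, 987] [ 0.7443  0.1977 -0.3814] 0.08 [ 0.75    0.2035 -0.4349] 0.125
```

View pics/d0.png

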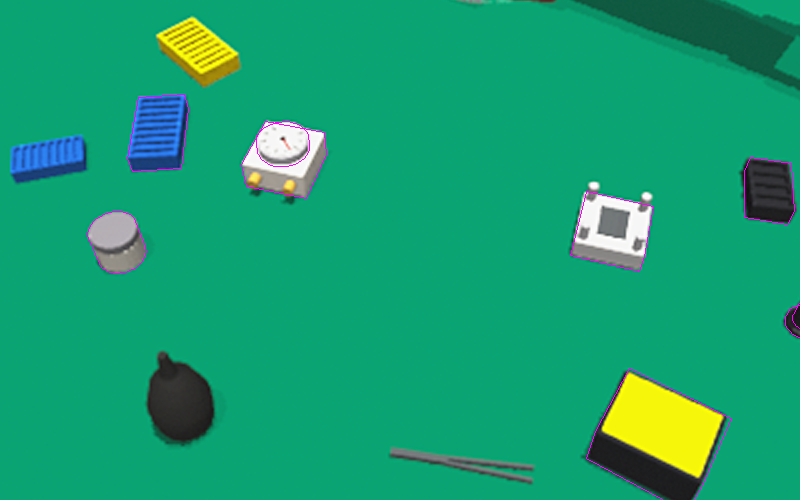

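View pics/d1.png

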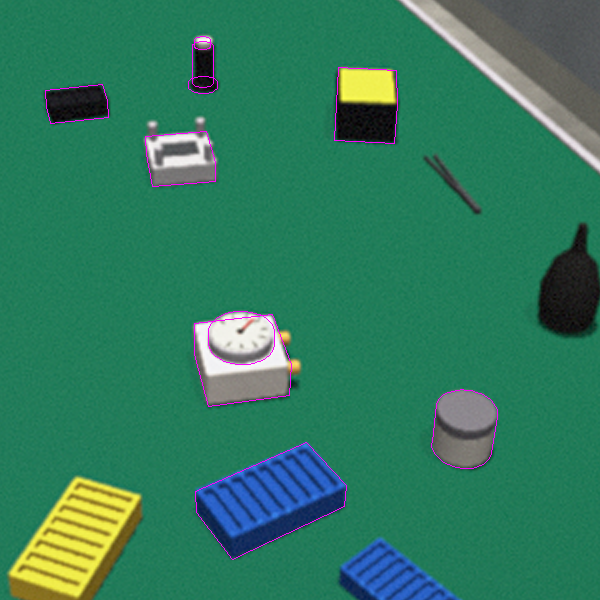

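Request:
{"method": "servo_tool", "body": {
  "rows": [
    [[0.025,-0.04,0,0,0,0],[0.05,-0.08,0,0,0,0.05],[0.075,-0.12,0,0,0,0.1],[0.1,-0.16,0,0,0,0.15],[0.125,-0.2,0,0,0,0.2],[0.15,-0.24,0,0,0,0.25],[0.175,-0.28,0,0,0,0.3],[0.2,-0.32,0,0,0,0.35],[0.225,-0.36,0,0,0,0.4],[0.25,-0.4,0,0,0,0.45]]
  ],
  "jaw": 80
}}

```text
t: 2.1
tool_pos: [0.4866, 0.1771, 0.2479]
tool_rot: [0.0, 0.684, 0.73, 0.0]
contact_force: [0.0, -0.1, -0.5]
grip_width: 0.0694
```

```bash
python3 - <<'E'
from h import *
s=state();print(s['t'],s['tool_pos'],s['tool_rot'],s['grip_width'],s['joint_positions'])
p=read_camera('wrist');cv2.imwrite('pics/w0.png',p['image']);print(p['K'],np.linalg.inv(p['world_to_cam']))
E
```

```text
2.1 [0.48656823 0.17708132 0.24792228] [2.32247575e-04 6.83651927e-01 7.29808074e-01 4.04826432e-04] 0.06936347233905073 [ 1.96592270e-01 -3.86207032e-02  1.80304413e+00  9.55425353e-05
  1.37624052e+00 -1.43950874e+00]
[[337.33382269   0.         318.51673183]
 [  0.         337.33382269 237.2324662 ]
 [  0.           0.           1.        ]] [[-6.56559696e-02  9.56833157e-01  2.83124712e-01  4.09331023e-01]
 [ 9.97841926e-01  6.27058762e-02  1.94798173e-02  1.70928638e-01]
 [ 8.85351957e-04  2.83792674e-01 -9.58885256e-01  3.84241758e-01]
 [ 0.00000000e+00  0.00000000e+00  0.00000000e+00  1.00000000e+00]]
```

View pics/w0.png

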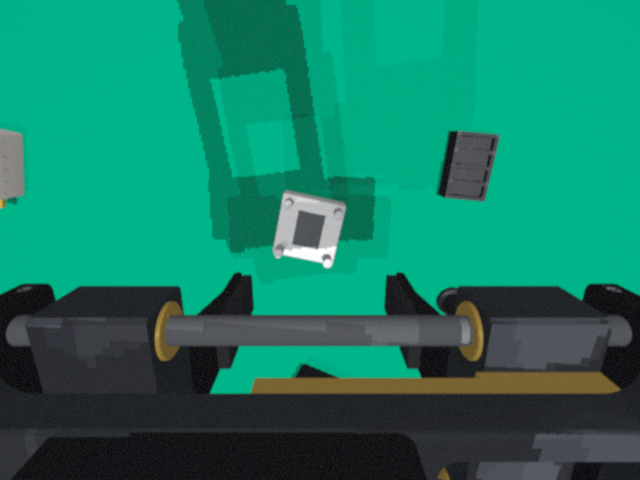

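The wrist view shows the nest at (310,228), the short tray at (468,165) and the gauge's edge at the left. I fit these next.

```bash
cat > w.py <<'E'
from h import *
import sys
def wf(p,n,g,z=0,dbg=None):
    c=proj(np.array([[g[0],g[1],z+.02]]),p)[0];m=objmask(p,c,0)
    m=cv2.morphologyEx(m.astype(np.uint8),cv2.MORPH_CLOSE,np.ones((7,7)))
    if n in('nest','gauge_block'):m=cv2.morphologyEx(m,cv2.MORPH_OPEN,cv2.getStructuringElement(cv2.MORPH_ELLIPSE,(13,13)))
    m=m>0
    if m.sum()<50: print(n,'nomask');return
    yf=None if n in('cartridge','pot') else True
    v,f=fit(n,g,[p],[m],z,yf);print(n,v.round(4),np.degrees(v[2]).round(2),'cost',round(f,3),int(m.sum()),'px',proj(np.array([[v[0],v[1],z]]),p)[0].round())
    im=p.setdefault('dbg',p['image'].copy())
    for h in render(n,v,p,z):cv2.polylines(im,[np.round(h*16).astype(np.int32)],True,(255,0,255),1,shift=4)
    return v
E
python3 - <<'E'
from w import *
p=read_camera('wrist')
wf(p,'nest',(.509,.167));wf(p,'short_tray',(.43,.335))
cv2.imwrite('pics/w1.png',p['dbg'][100:300])
E
```

```text
nest [ 0.5083  0.1661 -0.1444] -8.28 cost 0.024 4177 px [315. 222.]
short_tray [0.429  0.3342 3.1197] 178.75 cost 0.072 3180 px [470. 162.]
```

View pics/w1.png

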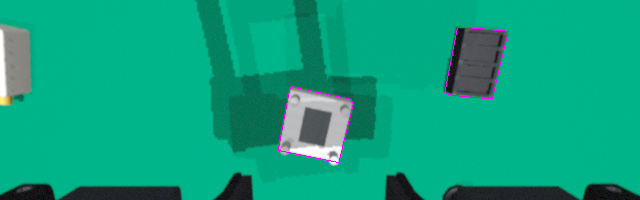

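Request:
{"method": "servo_tool", "body": {
  "rows": [
    [[0,-0.045,0,0,0,0.03],[0,-0.09,0,0,0,0.06],[0,-0.135,0,0,0,0.1],[0,-0.18,0,0,0,0.12],[0,-0.225,0,0,0,0.14],[0,-0.27,0,0,0,0.15],[0,-0.31,0,0,0,0.15],[0,-0.34,0,0,0,0.15],[0,-0.34,0,0,0,0.15]]
  ]
}}

```text
t: 3.1
tool_pos: [0.4857, -0.1638, 0.2476]
tool_rot: [0.0, 0.629, 0.777, -0.0]
contact_force: [0.6, 0.3, -0.1]
grip_width: 0.07
```

```bash
python3 - <<'E'
from w import *
s=state();print(s['t'],s['tool_pos'],s['tool_rot'])
p=read_camera('wrist')
wf(p,'gauge_block',(.457,-.189));wf(p,'long_tray',(.427,-.344))
cv2.imwrite('pics/w2.png',p['dbg'])
E
```

```text
3.1 [ 0.48565284 -0.16384419  0.24764228] [ 3.98315629e-04  6.29433348e-01  7.77054304e-01 -3.32413952e-04]
gauge_block [ 0.4554 -0.1899 -0.1532] -8.77 cost 0.052 4946 px [302. 177.]
long_tray [ 0.4263 -0.3456  0.2024] 11.6 cost 0.02 6281 px [166. 120.]
```

View pics/w2.png

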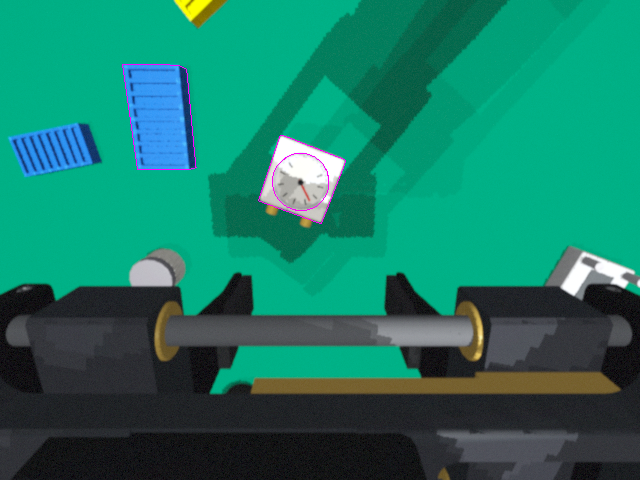

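Request:
{"method": "servo_tool", "body": {
  "rows": [
    [[-0.015,-0.045,0,0,0,0],[-0.03,-0.09,-0.01,0,0,0],[-0.045,-0.135,-0.02,0,0,0],[-0.059,-0.182,-0.05,0,0,0],[-0.059,-0.182,-0.095,0,0,0],[-0.059,-0.182,-0.14,0,0,0],[-0.059,-0.182,-0.15,0,0,0],[-0.059,-0.182,-0.15,0,0,0],[-0.059,-0.182,-0.15,0,0,0]]
  ]
}}

```text
t: 4.05
tool_pos: [0.4285, -0.3433, 0.0998]
tool_rot: [0.001, 0.627, 0.779, -0.0]
contact_force: [0.3, -0.1, 0.5]
grip_width: 0.0696
```

```bash
cat > s.py <<'E'
from h import *
s=state();q=s['tool_rot'];print(s['t'],s['tool_pos'].round(4) if hasattr(s['tool_pos'],'round') else s['tool_pos'],'yaw',np.degrees(2*np.arctan2(q[2],q[1])).round(2),s['contact_force'],s['grip_width'],'q6',s['joint_positions'][5])
E
python3 s.py; python3 - <<'E'
from h import *
p=read_camera('wrist');cv2.imwrite('pics/w3.png',p['image'])
E
```

```text
4.05 [ 0.4285 -0.3433  0.0998] yaw 102.3 [ 0.28760759 -0.06287721  0.45132866] 0.06958724617985473 q6 -2.6048164887404064
```

View pics/w3.png

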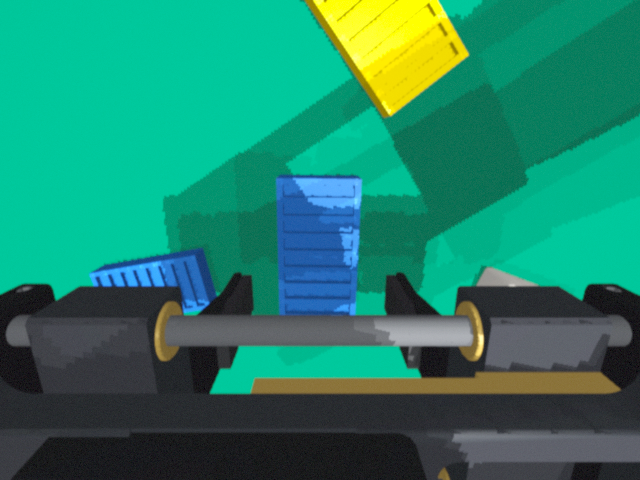

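Request:
{"method": "servo_tool", "body": {
  "rows": [
    [[-0.002,-0.0015,-0.03,0,0,-0.008],[-0.002,-0.0015,-0.055,0,0,-0.008],[-0.002,-0.0015,-0.068,0,0,-0.008],[-0.002,-0.0015,-0.072,0,0,-0.008],[-0.002,-0.0015,-0.072,0,0,-0.008],[-0.002,-0.0015,-0.072,0,0,-0.008]]
  ]
}}

```text
t: 4.7
tool_pos: [0.4258, -0.3456, 0.0272]
tool_rot: [0.001, 0.631, 0.776, -0.0]
contact_force: [-0.0, 0.6, 0.2]
grip_width: 0.0695
```

Request:
{"method": "servo_tool", "body": {
  "rows": [
    [[0,0,0,0,0,0],[0,0,0,0,0,0],[0,0,0,0,0,0],[0,0,0,0,0,0],[0,0,0,0,0,0],[0,0,0,0,0,0],[0,0,0,0,0,0]]
  ],
  "jaw": 50,
  "grip_force": 20
}}

```text
t: 5.4
tool_pos: [0.425, -0.345, 0.0261]
tool_rot: [0.0, 0.631, 0.776, -0.0]
contact_force: [-1.7, 1.6, 4.5]
grip_width: 0.0538
```

```bash
python3 s.py
```

```text
5.4 [ 0.425  -0.345   0.0261] yaw 101.76 [-1.68552996  1.55829691  4.51995509] 0.053848861477346854 q6 -2.6018717374412446
```

Request:
{"method": "servo_tool", "body": {
  "rows": [
    [[0,0,0.02,0,0,0],[0,0,0.05,0,0,0],[0,0,0.09,0,0,0],[0.005,0.03,0.105,0,0,-0.05],[0.012,0.07,0.105,0,0,-0.1],[0.019,0.112,0.105,0,0,-0.15],[0.027,0.154,0.105,0,0,-0.2],[0.034,0.196,0.105,0,0,-0.25],[0.041,0.24,0.105,0,0,-0.3],[0.048,0.28,0.105,0,0,-0.352]]
  ]
}}

```text
t: 6.4
tool_pos: [0.4723, -0.0626, 0.1301]
tool_rot: [-0.0, 0.758, 0.653, -0.0]
contact_force: [-0.4, 0.2, -0.7]
grip_width: 0.0537
```

Request:
{"method": "servo_tool", "body": {
  "rows": [
    [[0.0055,0.03,0,0,0,0],[0.0095,0.054,0,0,0,0],[0.0095,0.054,-0.04,0,0,0],[0.0095,0.054,-0.06,0,0,0],[0.0095,0.054,-0.06,0,0,0],[0.0095,0.054,-0.06,0,0,0]]
  ]
}}

```text
t: 7.0
tool_pos: [0.4819, -0.0107, 0.0704]
tool_rot: [-0.001, 0.757, 0.653, -0.0]
contact_force: [-0.2, -0.3, -1.6]
grip_width: 0.0538
```

```bash
python3 s.py
```

```text
7.0 [ 0.4819 -0.0107  0.0704] yaw 81.59 [-0.21935162 -0.33736769 -1.55527673] 0.0537753264709676 q6 -1.6098441851137621
```

Request:
{"method": "servo_tool", "body": {
  "rows": [
    [[0,0,-0.025,0,0,0],[0,0,-0.036,0,0,0],[0,0,-0.042,0,0,0],[0,0,-0.0435,0,0,0],[0,0,-0.0435,0,0,0],[0,0,-0.0435,0,0,0]]
  ]
}}

```text
t: 7.6
tool_pos: [0.483, -0.0108, 0.0279]
tool_rot: [0.001, 0.757, 0.653, 0.0]
contact_force: [-0.5, -0.3, -1.5]
grip_width: 0.0539
```

Request:
{"method": "servo_tool", "body": {
  "rows": [
    [[0,0,0,0,0,0],[0,0,0,0,0,0],[0,0,0,0,0,0],[0,0,0,0,0,0],[0,0,0.02,0,0,0],[0,0,0.06,0,0,0],[0.01,0.045,0.09,0,0,0],[0.02,0.09,0.12,0,0,0],[0.02,0.135,0.15,0,0,0],[0.02,0.15,0.18,0,0,0]]
  ],
  "jaw": 78
}}

```text
t: 8.6
tool_pos: [0.5011, 0.1416, 0.2071]
tool_rot: [-0.001, 0.757, 0.654, -0.001]
contact_force: [0.1, -0.1, -1.0]
grip_width: 0.0678
```

```bash
cat > chk.py <<'E'
from w import *
p=read_camera('wrist');
E
cat > two.py <<'E'
from w import *
# combined fit of scene+side(+wrist) for listed items: args name,x,y,z
def both(items,wrist=True,fn=None):
    pics=[read_camera(n) for n in (['scene','side']+(['wrist'] if wrist else []))]
    for n,x,y,z in items:
        ms=[]
        for p in pics:
            c=proj(np.array([[x,y,z+.012]]),p)[0]
            m=objmask(p,c,0) if (10<c[0]<630 and 10<c[1]<470) else np.zeros((480,640),bool)
            m=cv2.morphologyEx(m.astype(np.uint8),cv2.MORPH_CLOSE,np.ones((5,5)))
            if n in('nest','gauge_block'):m=cv2.morphologyEx(m,cv2.MORPH_OPEN,cv2.getStructuringElement(cv2.MORPH_ELLIPSE,(9,9)))
            ms.append(m>0)
        yf=None if n in('cartridge','pot') else True
        for p,m,l in zip(pics,ms,['scene','side','wrist']):
            if m.sum()>100 and m.sum()<20000:
                v,f=fit(n,(x,y),[p],[m],z,yf);print(n,l,v.round(4),np.degrees(v[2]).round(1),'cost',round(f,3),int(m.sum()))
    if fn:
        for p,l in zip(pics,['scene','side','wrist']):cv2.imwrite(f'pics/{fn}_{l}.png',p['image'])
E
python3 s.py;python3 - <<'E'
from two import *
both([('long_tray',.4825,-.0113,0),('nest',.509,.167,0),('gauge_block',.456,-.189,0),('short_tray',.429,.334,0)],fn='a')
E
```

```text
8.6 [0.5011 0.1416 0.2071] yaw 81.65 [ 0.13032406 -0.05283727 -1.04397272] 0.06778014016166735 q6 -1.3017737485603909
long_tray scene [ 0.484  -0.0118  2.9883] 171.2 cost 0.036 1101
long_tray side [ 0.486  -0.0083 -0.1475] -8.5 cost 0.032 1318
long_tray wrist [ 0.4838 -0.0117  2.9987] 171.8 cost 0.018 6166
nest scene [0.5087 0.1666 1.4336] 82.1 cost 0.041 1181
nest side [ 0.5103  0.1672 -0.1396] -8.0 cost 0.052 827
nest wrist [ 0.5085  0.1659 -0.1518] -8.7 cost 0.019 5170
gauge_block scene [ 0.4565 -0.1894  1.4482] 83.0 cost 0.052 1175
gauge_block side [ 0.4574 -0.188  -0.1366] -7.8 cost 0.063 1929
short_tray scene [ 0.429   0.3343 -0.064 ] -3.7 cost 0.096 681
short_tray side [ 0.43    0.3381 -0.1625] -9.3 cost 0.217 411
short_tray wrist [ 0.4287  0.3341 -0.0239] -1.4 cost 0.065 4599
```

View pics/a_wrist.png

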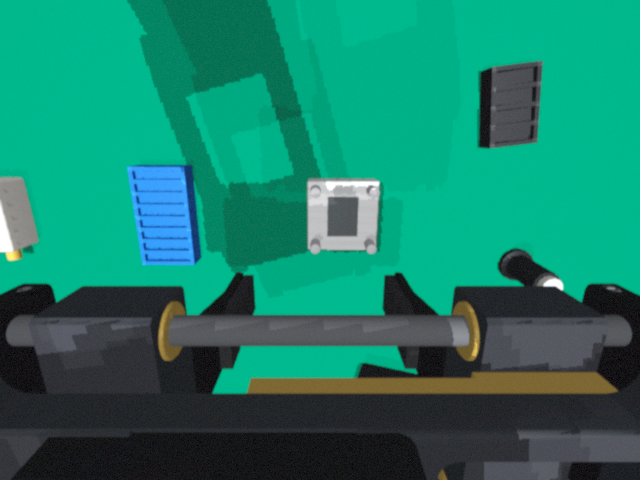

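View pics/a_side.png

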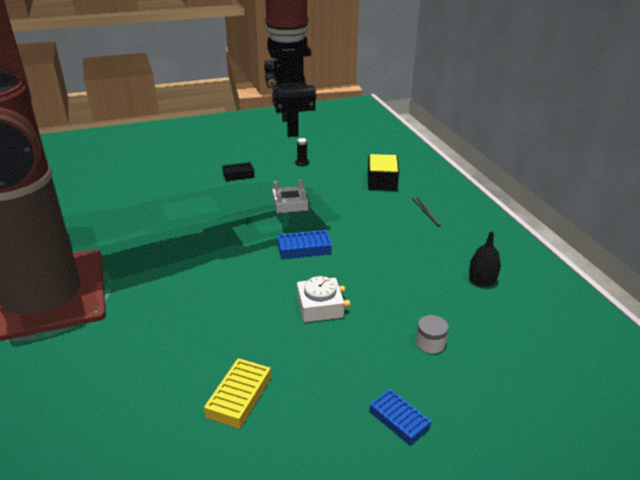

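Request:
{"method": "servo_tool", "body": {
  "rows": [
    [[-0.017,0.042,0,0,0,0.03],[-0.034,0.084,0,0,0,0.06],[-0.051,0.126,-0.01,0,0,0.09],[-0.065,0.166,-0.03,0,0,0.118],[-0.0725,0.1925,-0.065,0,0,0.118],[-0.0725,0.1925,-0.1,0,0,0.118],[-0.0725,0.1925,-0.107,0,0,0.118],[-0.0725,0.1925,-0.107,0,0,0.118],[-0.0725,0.1925,-0.107,0,0,0.118]]
  ]
}}

```text
t: 9.65
tool_pos: [0.4309, 0.3313, 0.1011]
tool_rot: [0.0, 0.718, 0.696, 0.001]
contact_force: [-0.0, 0.0, 0.2]
grip_width: 0.0678
```

```bash
python3 s.py;python3 - <<'E'
from w import *
p=read_camera('wrist');cv2.imwrite('pics/w4.png',p['image'])
E
```

```text
9.65 [0.4309 0.3313 0.1011] yaw 88.26 [-0.04261402  0.04194179  0.15201937] 0.06780782325567077 q6 -1.0299928666630298
```

View pics/w4.png

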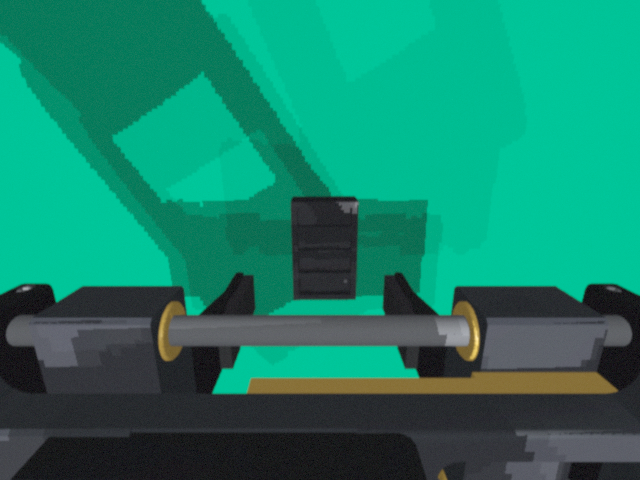

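Request:
{"method": "servo_tool", "body": {
  "rows": [
    [[-0.002,0.0025,-0.03,0,0,0],[-0.002,0.0025,-0.055,0,0,0],[-0.002,0.0025,-0.068,0,0,0],[-0.002,0.0025,-0.073,0,0,0],[-0.002,0.0025,-0.073,0,0,0],[-0.002,0.0025,-0.073,0,0,0]]
  ]
}}

```text
t: 10.3
tool_pos: [0.4289, 0.3348, 0.0284]
tool_rot: [0.0, 0.717, 0.697, 0.001]
contact_force: [0.2, -0.1, 0.6]
grip_width: 0.0681
```

Request:
{"method": "servo_tool", "body": {
  "rows": [
    [[0,0,0,0,0,0],[0,0,0,0,0,0],[0,0,0,0,0,0],[0,0,0,0,0,0],[0,0,0,0,0,0],[0,0,0,0,0,0],[0,0,0,0,0,0],[0,0,0,0,0,0]]
  ],
  "jaw": 40
}}

```text
t: 11.1
tool_pos: [0.4279, 0.3345, 0.0274]
tool_rot: [0.0, 0.717, 0.697, 0.0]
contact_force: [-1.6, -0.1, 4.3]
grip_width: 0.0441
```

```bash
for i in 1 2 3;do python3 s.py;done
```

```text
11.1 [0.4279 0.3345 0.0274] yaw 88.35 [-1.56844203 -0.05335845  4.33312443] 0.0441310406311129 q6 -1.02391694642429
11.1 [0.4279 0.3345 0.0274] yaw 88.35 [-1.56844203 -0.05335845  4.33312443] 0.0441310406311129 q6 -1.02391694642429
11.1 [0.4279 0.3345 0.0274] yaw 88.35 [-1.56844203 -0.05335845  4.33312443] 0.0441310406311129 q6 -1.02391694642429
```

Request:
{"method": "servo_tool", "body": {
  "rows": [
    [[0,0,0.02,0,0,0],[0,0,0.06,0,0,0],[0,0,0.1,0,0,0],[0.006,-0.035,0.105,0,0,-0.02],[0.013,-0.075,0.105,0,0,-0.04],[0.02,-0.12,0.105,0,0,-0.06],[0.027,-0.165,0.105,0,0,-0.08],[0.034,-0.21,0.105,0,0,-0.1],[0.041,-0.255,0.105,0,0,-0.118],[0.048,-0.3,0.105,0,0,-0.118]]
  ]
}}

```text
t: 12.1
tool_pos: [0.4753, 0.0325, 0.1316]
tool_rot: [-0.0, 0.757, 0.653, -0.0]
contact_force: [1.2, 0.5, -1.8]
grip_width: 0.044
```

Request:
{"method": "servo_tool", "body": {
  "rows": [
    [[0.006,-0.03,0,0,0,0],[0.0085,-0.046,0,0,0,0],[0.0085,-0.046,-0.03,0,0,0],[0.0085,-0.046,-0.06,0,0,0],[0.0085,-0.046,-0.06,0,0,0],[0.0085,-0.046,-0.06,0,0,0]]
  ]
}}

```text
t: 12.7
tool_pos: [0.4834, -0.0115, 0.0716]
tool_rot: [-0.001, 0.757, 0.653, -0.001]
contact_force: [0.8, -0.4, -0.9]
grip_width: 0.0436
```

```bash
python3 s.py;python3 - <<'E'
from w import *
p=read_camera('wrist');cv2.imwrite('pics/w5.png',p['image'])
E
```

```text
12.7 [ 0.4834 -0.0115  0.0716] yaw 81.59 [ 0.77189731 -0.38907603 -0.87921983] 0.04355315942615826 q6 -1.6110493834737905
```

View pics/w5.png

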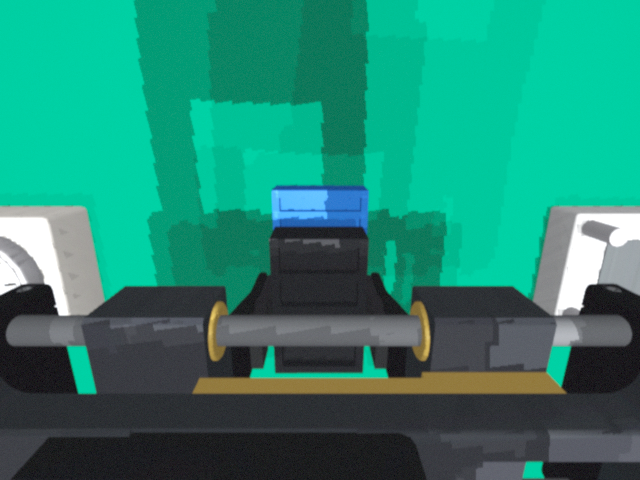

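Request:
{"method": "servo_tool", "body": {
  "rows": [
    [[0.0005,0,-0.012,0,0,0],[0.0005,0,-0.018,0,0,0],[0.0005,0,-0.0215,0,0,0],[0.0005,0,-0.0215,0,0,0],[0.0005,0,-0.0215,0,0,0],[0.0005,0,-0.0215,0,0,0]]
  ]
}}

```text
t: 13.35
tool_pos: [0.485, -0.0117, 0.0508]
tool_rot: [0.0, 0.757, 0.653, 0.0]
contact_force: [-0.1, 0.4, -0.6]
grip_width: 0.0435
```

Request:
{"method": "servo_tool", "body": {
  "rows": [
    [[0,0,0,0,0,0],[0,0,0,0,0,0],[0,0,0,0,0,0],[0,0,0,0,0,0],[0,0,0.015,0,0,0],[0,0,0.05,0,0,0],[0.005,0.04,0.08,0,0,0],[0.01,0.085,0.11,0,0,0],[0.015,0.13,0.14,0,0,0],[0.02,0.15,0.15,0,0,0]]
  ],
  "jaw": 70
}}

```text
t: 14.35
tool_pos: [0.5057, 0.1408, 0.2037]
tool_rot: [0.001, 0.757, 0.654, 0.002]
contact_force: [0.6, 0.4, 0.5]
grip_width: 0.0611
```

```bash
python3 s.py;python3 - <<'E'
from two import *
pics=[read_camera(n) for n in ['scene','side','wrist']]
for p,l in zip(pics,['scene','side','wrist']):
    im=p['image'].copy()
    for n,z in [('long_tray',0),('short_tray',.022)]:
        for h in render(n,(.484,-.0115,np.radians(-8.4)),p,z):cv2.polylines(im,[np.round(h*16).astype(np.int32)],True,(255,0,255),1,shift=4)
    c=proj(np.array([[.484,-.0115,.02]]),p)[0].astype(int);print(c)
    a=np.hstack([x[max(c[1]-60,0):c[1]+60,max(c[0]-65,0):c[0]+65] for x in(p['image'],im)]);cv2.imwrite(f'pics/b_{l}.png',cv2.resize(a,None,fx=3,fy=3,interpolation=2))
p=pics[2]
wf(p,'cartridge',(.597,.35)); cv2.imwrite('pics/b_w.png',p.get('dbg',p['image']))
E
```

```text
14.35 [0.5057 0.1408 0.2037] yaw 81.65 [0.62978037 0.36189213 0.50385923] 0.06109172474536883 q6 -1.304264446075275
[340 224]
[303 240]
[159 218]
cartridge [0.5972 0.3499 0.    ] 0.0 cost 0.984 114172 px [521. 268.]
```

View pics/b_scene.png

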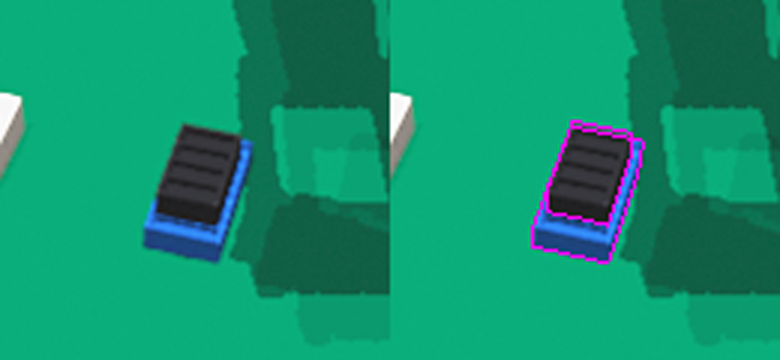

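View pics/b_side.png

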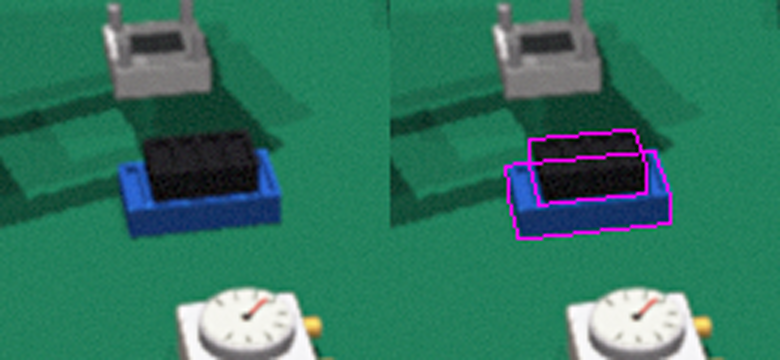

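View pics/b_w.png

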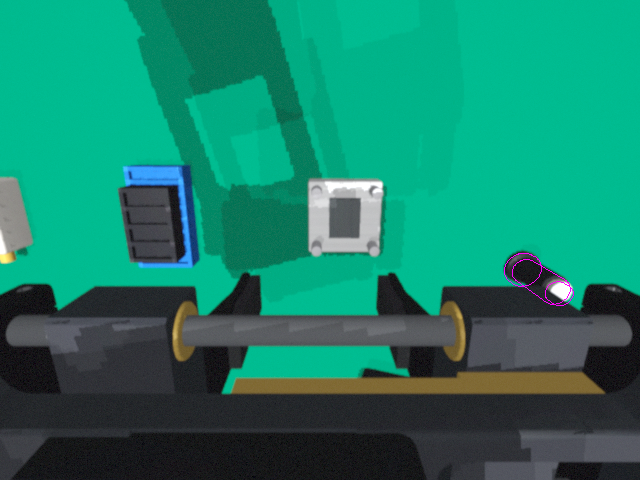

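Request:
{"method": "servo_tool", "body": {
  "rows": [
    [[0.018,0.042,0,0,0,0],[0.036,0.084,0,0,0,0],[0.054,0.126,0,0,0,0],[0.072,0.168,-0.01,0,0,0],[0.085,0.198,-0.03,0,0,0],[0.0905,0.209,-0.05,0,0,0],[0.0905,0.209,-0.06,0,0,0],[0.0905,0.209,-0.06,0,0,0],[0.0905,0.209,-0.06,0,0,0]]
  ]
}}

```text
t: 15.4
tool_pos: [0.5952, 0.3457, 0.1403]
tool_rot: [0.0, 0.757, 0.653, -0.001]
contact_force: [0.3, 0.3, 0.4]
grip_width: 0.0611
```

```bash
python3 s.py;python3 - <<'E'
from w import *
p=read_camera('wrist')
im=p['image'].copy()
for h in render('cartridge',(.597,.35,0),p):cv2.polylines(im,[np.round(h*16).astype(np.int32)],True,(255,0,255),1,shift=4)
cv2.imwrite('pics/w6.png',im)
for r in place_of('cartridge',p):print(r['conf'],(np.linalg.inv(p['world_to_cam'])@np.r_[r['at'],1])[:3].round(4))
E
```

```text
15.4 [0.5952 0.3457 0.1403] yaw 81.51 [0.26023053 0.28850215 0.411222  ] 0.06108399262001181 q6 -1.0106135009721797
0.84 [ 0.5888  0.3513 -0.0027]
```

View pics/w6.png

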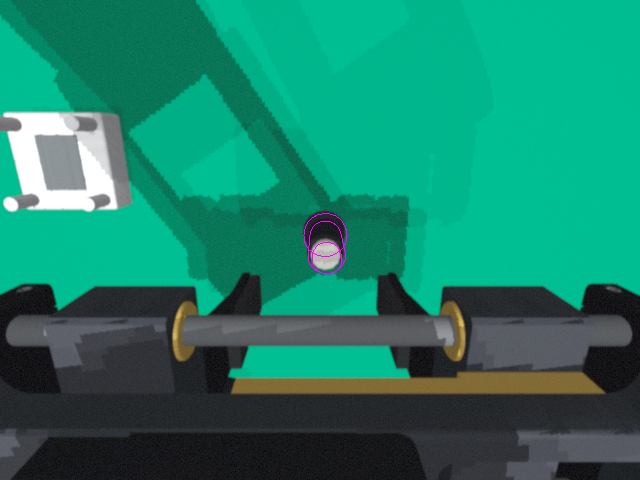

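Request:
{"method": "servo_tool", "body": {
  "rows": [
    [[0,0.004,-0.01,0,0,0],[0,0.004,-0.03,0,0,0],[0,0.004,-0.06,0,0,0],[0,0.004,-0.085,0,0,0],[0,0.004,-0.097,0,0,0],[0,0.004,-0.099,0,0,0],[0,0.004,-0.099,0,0,0],[0,0.004,-0.099,0,0,0]]
  ]
}}

```text
t: 16.3
tool_pos: [0.5965, 0.3519, 0.0435]
tool_rot: [0.0, 0.757, 0.653, 0.001]
contact_force: [0.2, 0.0, 0.4]
grip_width: 0.0609
```

Request:
{"method": "servo_tool", "body": {
  "rows": [
    [[0,0,0,0,0,0],[0,0,0,0,0,0],[0,0,0,0,0,0],[0,0,0,0,0,0],[0,0,0,0,0,0],[0,0,0,0,0,0],[0,0,0,0,0,0],[0,0,0,0,0,0],[0,0,0,0,0,0]]
  ],
  "jaw": 20
}}

```text
t: 17.2
tool_pos: [0.5952, 0.3513, 0.0416]
tool_rot: [0.0, 0.757, 0.653, -0.0]
contact_force: [-0.8, -0.4, 1.0]
grip_width: 0.025
```

```bash
python3 s.py;python3 - <<'E'
from w import *
p=read_camera('side')
cv2.imwrite('pics/s7.png',cv2.resize(p['image'][90:210,220:400],None,fx=4,fy=4,interpolation=2))
E
```

```text
17.2 [0.5952 0.3513 0.0416] yaw 81.59 [-0.77848805 -0.4135035   0.98118823] 0.025038277955568098 q6 -1.0047692586389545
```

View pics/s7.png

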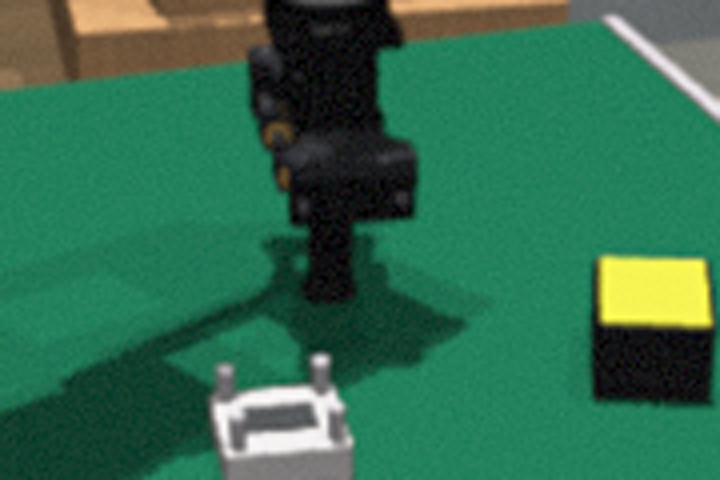

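Request:
{"method": "servo_tool", "body": {
  "rows": [
    [[0,0,0.01,0,0,0],[0,0,0.04,0,0,0],[0,0,0.075,0,0,0],[0,-0.005,0.105,0,0,0],[-0.01,-0.035,0.12,0,0,0],[-0.022,-0.075,0.12,0,0,0],[-0.033,-0.118,0.12,0,0,0],[-0.045,-0.161,0.12,0,0,0],[-0.057,-0.204,0.12,0,0,0],[-0.069,-0.247,0.12,0,0,0]]
  ],
  "grip_force": 20
}}

```text
t: 18.25
tool_pos: [0.5256, 0.1029, 0.1622]
tool_rot: [0.0, 0.757, 0.654, 0.0]
contact_force: [0.4, -0.1, -0.4]
grip_width: 0.0249
```

Request:
{"method": "servo_tool", "body": {
  "rows": [
    [[-0.012,-0.043,0,0,0,0],[-0.024,-0.086,0,0,0,0],[-0.036,-0.129,0,0,0,0],[-0.047,-0.17,0,0,0,0],[-0.0535,-0.192,0,0,0,0],[-0.0565,-0.203,-0.01,0,0,0],[-0.0565,-0.203,-0.045,0,0,0],[-0.0565,-0.203,-0.075,0,0,0],[-0.0565,-0.203,-0.085,0,0,0],[-0.0565,-0.203,-0.085,0,0,0]]
  ]
}}

```text
t: 19.25
tool_pos: [0.4683, -0.0975, 0.0747]
tool_rot: [-0.002, 0.757, 0.654, -0.001]
contact_force: [0.1, 0.6, -0.6]
grip_width: 0.0249
```

```bash
python3 s.py;python3 - <<'E'
from w import *
p=read_camera('side')
cv2.imwrite('pics/s8.png',cv2.resize(p['image'][160:340,220:400],None,fx=3.3,fy=3.3,interpolation=2))
E
```

```text
19.25 [ 0.4683 -0.0975  0.0747] yaw 81.63 [ 0.07372933  0.63593114 -0.61266927] 0.024914893932977248 q6 -1.7952769052115063
```

View pics/s8.png

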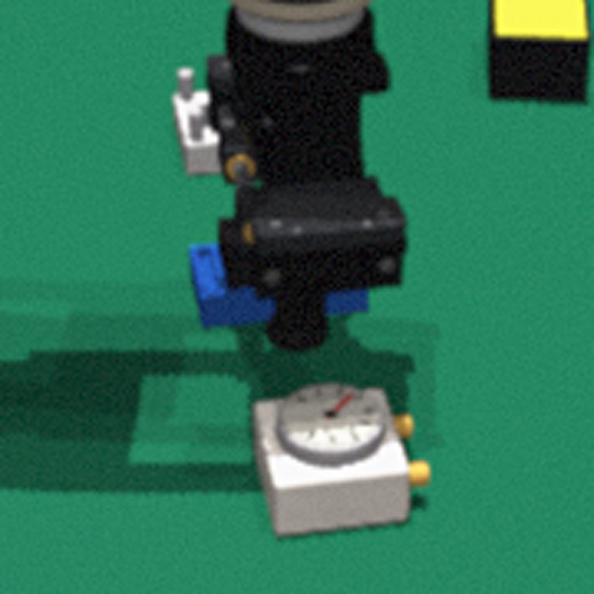

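Request:
{"method": "servo_tool", "body": {
  "rows": [
    [[0.001,-0.0005,-0.015,0,0,0],[0.001,-0.0005,-0.026,0,0,0],[0.001,-0.0005,-0.032,0,0,0],[0.001,-0.0005,-0.0345,0,0,0],[0.001,-0.0005,-0.0345,0,0,0],[0.001,-0.0005,-0.0345,0,0,0]]
  ]
}}

```text
t: 19.9
tool_pos: [0.4711, -0.0993, 0.0425]
tool_rot: [0.0, 0.757, 0.653, 0.0]
contact_force: [-0.0, -0.5, -1.6]
grip_width: 0.0252
```

```bash
python3 s.py
```

```text
19.9 [ 0.4711 -0.0993  0.0425] yaw 81.59 [-0.04650158 -0.46931495 -1.56844418] 0.025230336720355063 q6 -1.795704129353856
```

Request:
{"method": "servo_tool", "body": {
  "rows": [
    [[0,0,0,0,0,0],[0,0,0,0,0,0],[0,0,0,0,0,0],[0,0,0,0,0,0],[0,0,0,0,0,0],[0,0,0.02,0,0,0],[0,0,0.055,0,0,0],[0,0,0.1,0,0,0],[0.01,-0.02,0.14,0,0,0],[0.025,-0.06,0.15,0,0,0]]
  ],
  "jaw": 52
}}

```text
t: 20.9
tool_pos: [0.4984, -0.1591, 0.1978]
tool_rot: [0.004, 0.756, 0.655, 0.002]
contact_force: [1.4, 0.0, 0.9]
grip_width: 0.0453
```

Request:
{"method": "servo_tool", "body": {
  "rows": [
    [[0.02,-0.04,0,0,0,0],[0.04,-0.08,0,0,0,0],[0.06,-0.11,0,0,0,0],[0.08,-0.14,0,0,0,0],[0.1,-0.17,-0.02,0,0,0],[0.1,-0.172,-0.05,0,0,0],[0.1,-0.172,-0.07,0,0,0],[0.1,-0.172,-0.07,0,0,0],[0.1,-0.172,-0.07,0,0,0]]
  ],
  "jaw": 82
}}

```text
t: 21.8
tool_pos: [0.5956, -0.3309, 0.1218]
tool_rot: [-0.001, 0.757, 0.653, -0.0]
contact_force: [0.4, -0.3, 0.2]
grip_width: 0.0715
```

```bash
python3 s.py;python3 - <<'E'
from w import *
W=[]
for n in ['scene','side','wrist']:
    p=read_camera(n);im=p['image'].copy()
    for o,q in [('cartridge',(.4697,-.0984,0)),('pot',(.597,-.331,0))]:
        for h in render(o,q,p):cv2.polylines(im,[np.round(h*16).astype(np.int32)],True,(255,0,255),1,shift=4)
    c=proj(np.array([[.4697,-.0984,.03]]),p)[0].astype(int)
    if n=='wrist':cv2.imwrite('pics/w9.png',im)
    else: W.append(np.hstack([x[c[1]-45:c[1]+45,c[0]-65:c[0]+65] for x in (p['image'],im)]))
cv2.imwrite('pics/s9.png',cv2.resize(np.vstack(W),None,fx=3,fy=3,interpolation=2))
E
```

```text
21.8 [ 0.5956 -0.3309  0.1218] yaw 81.6 [ 0.41793559 -0.26348263  0.15227767] 0.07152836754156724 q6 -2.0469226572518955
```

View pics/w9.png

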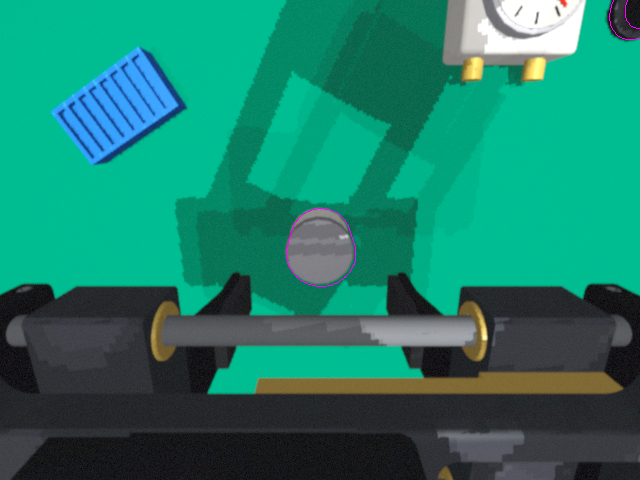

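View pics/s9.png

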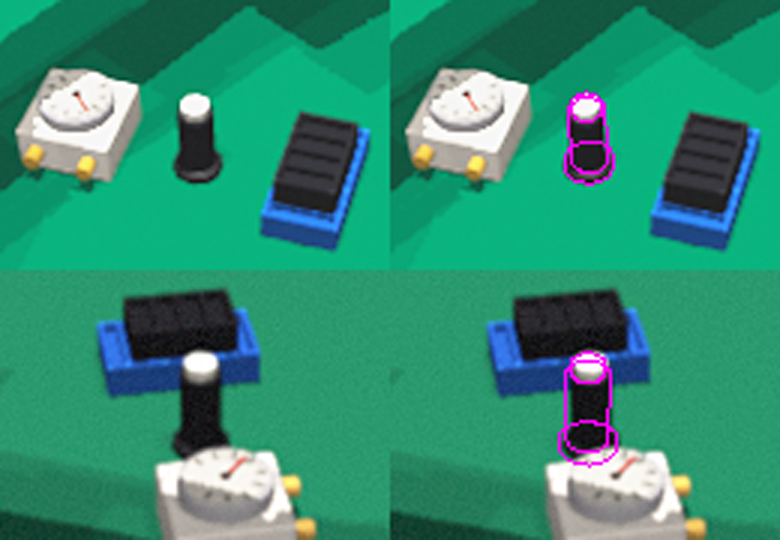

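Request:
{"method": "servo_tool", "body": {
  "rows": [
    [[0.001,0,-0.02,0,0,0],[0.001,0,-0.05,0,0,0],[0.001,0,-0.075,0,0,0],[0.001,0,-0.088,0,0,0],[0.001,0,-0.091,0,0,0],[0.001,0,-0.091,0,0,0],[0.001,0,-0.091,0,0,0]]
  ]
}}

```text
t: 22.65
tool_pos: [0.598, -0.332, 0.0331]
tool_rot: [0.002, 0.757, 0.653, 0.0]
contact_force: [-0.3, 0.2, 1.0]
grip_width: 0.0711
```

Request:
{"method": "servo_tool", "body": {
  "rows": [
    [[0,0,0,0,0,0],[0,0,0,0,0,0],[0,0,0,0,0,0],[0,0,0,0,0,0],[0,0,0,0,0,0],[0,0,0,0,0,0],[0,0,0,0,0,0],[0,0,0,0,0,0]]
  ],
  "jaw": 45
}}

```text
t: 23.45
tool_pos: [0.5969, -0.3313, 0.0313]
tool_rot: [0.0, 0.757, 0.653, 0.0]
contact_force: [-1.3, 0.3, 3.5]
grip_width: 0.0467
```

```bash
python3 s.py
```

```text
23.45 [ 0.5969 -0.3313  0.0313] yaw 81.59 [-1.34005473  0.31215717  3.46683776] 0.04672702848587853 q6 -2.04603064673916
```

Request:
{"method": "servo_tool", "body": {
  "rows": [
    [[0,0,0.01,0,0,0],[0,0,0.035,0,0,0],[0,0,0.065,0,0,0],[0,0.01,0.085,0,0,0],[-0.001,0.045,0.085,0,0,0],[-0.002,0.088,0.085,0,0,0],[-0.004,0.131,0.085,0,0,0],[-0.005,0.174,0.085,0,0,0],[-0.007,0.217,0.085,0,0,0],[-0.008,0.26,0.085,0,0,0]]
  ]
}}

```text
t: 24.45
tool_pos: [0.5883, -0.0695, 0.1163]
tool_rot: [-0.0, 0.757, 0.653, 0.0]
contact_force: [0.2, -0.1, -1.6]
grip_width: 0.0468
```

Request:
{"method": "servo_tool", "body": {
  "rows": [
    [[-0.001,0.025,0,0,0,0],[-0.002,0.04,0,0,0,0],[-0.002,0.0445,-0.01,0,0,0],[-0.002,0.0445,-0.04,0,0,0],[-0.002,0.0445,-0.06,0,0,0],[-0.002,0.0445,-0.06,0,0,0],[-0.002,0.0445,-0.06,0,0,0]]
  ]
}}

```text
t: 25.15
tool_pos: [0.5865, -0.0277, 0.0555]
tool_rot: [-0.0, 0.757, 0.653, -0.001]
contact_force: [-0.8, 0.1, -0.6]
grip_width: 0.047
```

```bash
python3 s.py
```

```text
25.15 [ 0.5865 -0.0277  0.0555] yaw 81.52 [-0.78757484  0.10979075 -0.56405244] 0.04700862612378316 q6 -1.6039698265054767
```

Good; lower, release and back away.

Request:
{"method": "servo_tool", "body": {
  "rows": [
    [[0,0.0005,-0.012,0,0,0],[0,0.0005,-0.019,0,0,0],[0,0.0005,-0.0235,0,0,0],[0,0.0005,-0.0245,0,0,0],[0,0.0005,-0.0245,0,0,0],[0,0.0005,-0.0245,0,0,0]]
  ]
}}

```text
t: 25.75
tool_pos: [0.587, -0.0261, 0.0318]
tool_rot: [0.0, 0.757, 0.653, 0.0]
contact_force: [-0.3, -0.1, -0.9]
grip_width: 0.0469
```

Request:
{"method": "servo_tool", "body": {
  "rows": [
    [[0,0,0,0,0,0],[0,0,0,0,0,0],[0,0,0,0,0,0],[0,0,0,0,0,0],[0,0,0,0,0,0],[0,0,0.02,0,0,0],[0,0,0.055,0,0,0],[0,0,0.1,0,0,0],[0,0.03,0.14,0,0,0],[0,0.07,0.16,0,0,0]]
  ],
  "jaw": 75
}}

```text
t: 26.75
tool_pos: [0.5889, 0.0429, 0.1964]
tool_rot: [0.002, 0.758, 0.652, 0.002]
contact_force: [1.1, -0.5, -0.4]
grip_width: 0.0656
```

Request:
{"method": "servo_tool", "body": {
  "rows": [
    [[-0.01,0.04,0.01,0,0,0],[-0.02,0.08,0.02,0,0,0],[-0.03,0.12,0.03,0,0,0],[-0.04,0.16,0.04,0,0,0],[-0.05,0.2,0.05,0,0,0],[-0.06,0.24,0.05,0,0,0],[-0.07,0.26,0.05,0,0,0],[-0.07,0.26,0.05,0,0,0]]
  ]
}}

```text
t: 27.55
tool_pos: [0.5152, 0.3066, 0.2416]
tool_rot: [-0.0, 0.756, 0.655, 0.0]
contact_force: [-0.5, -0.5, -1.0]
grip_width: 0.065
```

```bash
python3 s.py;python3 - <<'E'
from w import *
L=[('long_tray',(.484,-.0115,-.1466),0),('short_tray',(.484,-.0115,-.1466),.022),('cartridge',(.4697,-.0984,0),0),('pot',(.5869,-.0267,0),0)]
for n in ['scene','side']:
    p=read_camera(n);im=cv2.resize(p['image'],None,fx=3,fy=3,interpolation=2)
    raw=im.copy()
    for o,q,z in L:
        for h in render(o,q,p,z):cv2.polylines(im,[np.round((h*3+1)*16).astype(np.int32)],True,(255,0,255),1,shift=4)
    c=(proj(np.array([[.5,-.03,.02]]),p)[0]*3).astype(int)
    cv2.imwrite(f'pics/f_{n}.png',np.hstack([x[c[1]-200:c[1]+200,c[0]-200:c[0]+200] for x in(raw,im)]))
    cv2.imwrite(f'pics/g_{n}.png',p['image'])
    for q in ['long_tray','short_tray','cartridge','pot','gauge_block','nest','blower','box','tweezers']:
        for r in place_of(q,p)[:2]:print(n,q,round(r['conf'],2),(np.linalg.inv(p['world_to_cam'])@np.r_[r['at'],1])[:3].round(3))
    m=objmask(p,proj(np.array([[.587,-.027,.03]]),p)[0],0);print(m.sum())
    if 200<m.sum()<3000:print('pot',fit('pot',(.587,-.027),[p],[m],0,None))
E
```

```text
27.55 [0.5152 0.3066 0.2416] yaw 81.82 [-0.45989149 -0.52933542 -1.00903694] 0.06497765224640026 q6 -1.0233424734996757
scene long_tray 0.93 [ 0.48  -0.456  0.   ]
scene long_tray 0.76 [ 0.484 -0.007  0.002]
scene short_tray 0.55 [ 0.504  0.165 -0.002]
scene cartridge 0.68 [ 0.475 -0.097 -0.   ]
scene pot 0.7 [ 0.587 -0.026 -0.001]
scene gauge_block 0.68 [ 0.455 -0.185 -0.004]
scene nest 0.82 [ 0.507  0.168 -0.   ]
scene blower 0.57 [ 0.768 -0.211  0.001]
scene box 0.65 [ 0.745  0.192 -0.003]
scene tweezers 0.68 [ 0.78   0.038 -0.003]
1739
pot (array([ 0.58563663, -0.02593538,  0.        ]), np.float64(0.6420716047286987))
side long_tray 0.81 [ 0.481 -0.457  0.   ]
side long_tray 0.71 [ 0.278 -0.336  0.001]
side short_tray 0.8 [ 0.487 -0.009  0.025]
side cartridge 0.67 [ 0.471 -0.098 -0.003]
side cartridge 0.44 [0.749 0.199 0.001]
side pot 0.92 [ 0.587 -0.025  0.   ]
side gauge_block 0.82 [ 0.459 -0.184 -0.003]
side nest 0.57 [0.508 0.169 0.   ]
side blower 0.66 [ 0.769 -0.212  0.001]
side blower 0.6 [0.782 0.038 0.001]
side box 0.77 [0.751 0.2   0.003]
side box 0.45 [ 0.49  -0.012  0.024]
side tweezers 0.49 [ 0.783  0.037 -0.001]
634
pot (array([ 0.58757579, -0.02578907,  0.        ]), np.float64(0.0500788651406765))
```

View pics/f_scene.png

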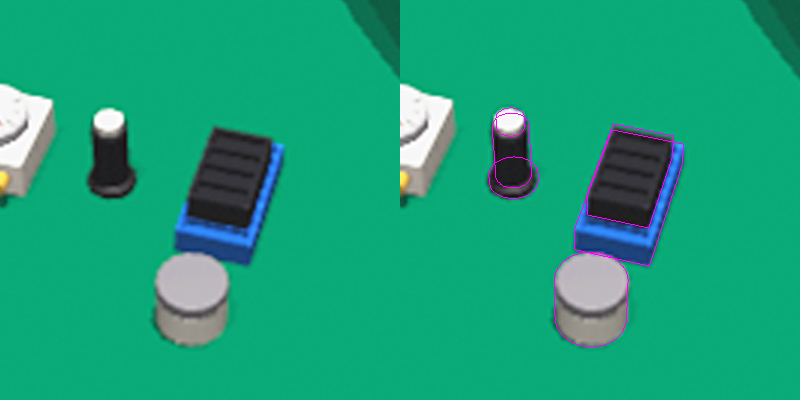

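View pics/f_side.png

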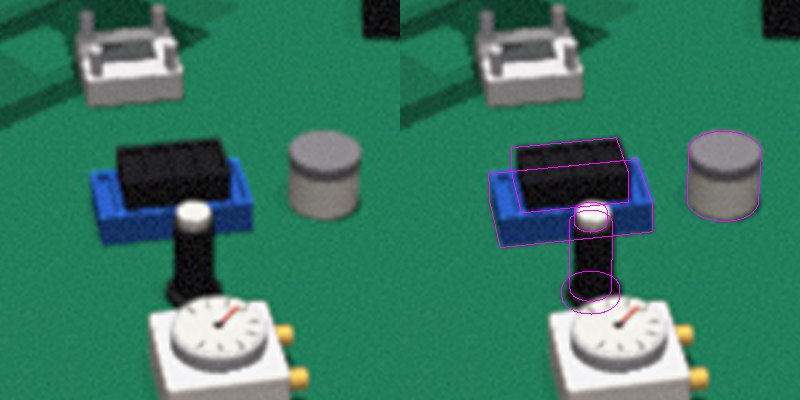

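View pics/g_scene.png

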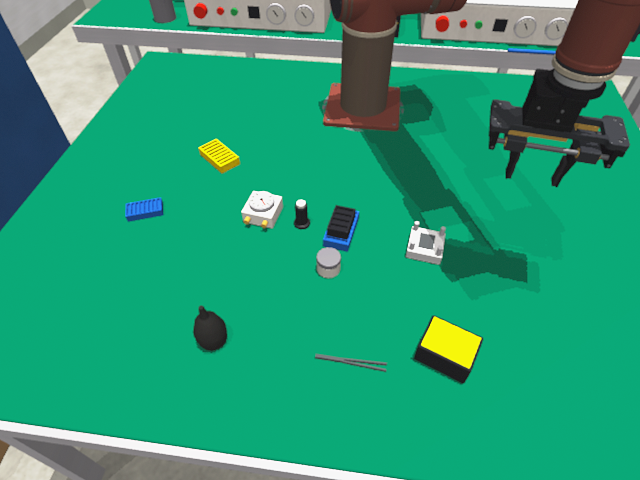

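The layout matches the targets to about 2 mm in both views. The blower (210,330), box (449,348), tweezers (350,362) and both spare trays haven't moved. I'm handing in.

```bash
python3 -c "
from cell import *
print(close_job())"
```

```text
the job is handed in; nothing more can be done
None
```

The dispensing station is laid out as asked and handed in, after about 28 s of the 115 s allowed.

- **Long tray:** I used the larger of the two blue trays. It sits at about (0.484, −0.0115) with yaw −8.4°. The measured midpoint between gauge and nest is (0.4826, −0.0114), so it is about 1.5 mm off along its own length.
- **Short tray:** it lies flat on the middle of the long tray, pointing the same way, centred to about 2 mm.
- **Cartridge:** it stands upright on the line at about (0.470, −0.098), 88 mm from the midpoint. "Halfway" could mean centre to centre (90 mm) or the middle of the free gap (86 mm), so I split the difference.
- **Pot:** it stands upright at about (0.587, −0.026) on the side away from the robot. It is in line with the tray's length, and the gap is about 3 cm.

**Last checks:** outlines drawn at the target poses matched the scene and side pictures to about 2 mm. The blower, box, tweezers and the two spare trays showed no movement.

**Disagreements:**
- The scene-camera silhouette fit for the pot had a high error because its mask ran together with the trays. The side-camera fit and the networks agreed with the target.
- One network report put the short tray at the nest, which the picture shows is wrong.
- One reading put the cartridge 5 mm further out in x than the others.

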